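# Find the filled moisture tins in the tin drawer by heft and set them out for the oven

### The job

Someone put lidded moisture tins away without emptying them all. Pull the drawer of the low grey unit open, lift each of the three tins to judge by its weight whether it is filled or empty, stand the filled ones upright on the low oven tray on top of the unit and keep the empty ones standing in the drawer, without dropping any, then push the drawer fully shut; leave everything else where it stands.

Things in the scene. Friction and masses are not known exactly. Their poses are not given: they have to be found in the camera images.
- tin_large_centre (a point): centre, half-way up, of the large moisture tin: a plain round aluminium tin, 68 mm across its push-on lid (body 66 mm), 38 mm tall, upright, z up; the lid is the upper 12 mm and stays on. Loose, in the drawer at the start. The contents cannot be seen: empty it weighs about 50 g, filled 240 to 320 g (they lie loose inside and may shift a little); size tells nothing about the fill
- tin_medium_centre (a point): centre, half-way up, of the medium moisture tin: a plain round aluminium tin, 62 mm across its push-on lid (body 60 mm), 34 mm tall, upright, z up; the lid is the upper 12 mm and stays on. Loose, in the drawer at the start. The contents cannot be seen: empty it weighs about 50 g, filled 240 to 320 g (they lie loose inside and may shift a little); size tells nothing about the fill
- tin_small_centre (a point): centre, half-way up, of the small moisture tin: a plain round aluminium tin, 54 mm across its push-on lid (body 52 mm), 30 mm tall, upright, z up; the lid is the upper 12 mm and stays on. Loose, in the drawer at the start. The contents cannot be seen: empty it weighs about 50 g, filled 240 to 320 g (they lie loose inside and may shift a little); size tells nothing about the fill
- drawer_unit_drawer0 (a joint): opening of the tin drawer, m: 0 shut, 0.181 fully open (a stop); it starts shut or up to 0.02 ajar. It slides with about 1 N of friction and stays where it is left
- drawer_floor (a point): middle of the drawer's inner floor (moves with the drawer). Axes: x inward, the way it shuts (away from the robot), y to the left, z up. Inside the drawer measures 215 mm in x, 218 mm in y; its walls stand 41 mm, its front panel 50 mm above this floor, which is 22 mm above the worktop
- drawer_unit_drawer0_handle (a point): middle of the drawer's steel bar handle: round bar 11 mm thick, 110 mm long in y, 35 mm in front of the front panel (bar axis to panel), 47 mm above the worktop, so that it can be pinched or hooked from above; moves with the drawer
- drawer_unit: the low grey one-drawer unit on the worktop, between the sieve shaker and the blue heating cabinet: 260 mm deep, 260 mm wide, 85 mm tall, fixed; origin at the centre of its underside, x inward, y left. Its front edge lies at x = -115 mm; only the part of the drawer in front of that can be reached from above
- tray_floor (a point): middle of the floor of the low steel oven tray that lies on top of the drawer unit: 150 mm in x by 230 mm in y, lip 11 mm tall, wall 2 mm; this floor is 87 mm above the worktop. Fixed. Axes as the drawer's. A sample jar stands in its far left corner
- sieve_shaker: the sieve shaker on the worktop in front of the robot, left of the drawer unit, fixed: 370 mm deep, 340 mm wide, 391 mm tall; origin at the centre of its underside. Pass over it only above its full height
- sample_jar: screw-cap sample jar, 49 mm across, 60 mm tall, standing in the far left corner of the oven tray; bystander, leave it; origin at the centre of its underside
- weight_200: brass check weight with a knob, 30 mm across, 42 mm tall, right of the drawer; bystander, leave it; origin at the centre of its underside
- weight_100: brass check weight with a knob, 24 mm across, 34 mm tall, right of the drawer; bystander, leave it; origin at the centre of its underside
- masking_tape: roll of masking tape, 96 mm across, 25 mm tall, left of the shaker; bystander, leave it; origin at the centre of its underside
- marker_pen: white marker pen, 132 x 18 x 19 mm, lying left of the shaker; bystander, leave it; origin at the centre of its underside

How it is judged:
By the outcome, as a careful person would: the job done as asked, in the order asked, and still so for the second after the job is handed in, with the robot touching nothing.
It also fails if it takes over 72 s, if anything falls off the work surface, if the arm or the gripper's body presses on something with over 40 N, if the wrist force passes 120 N, or if a joint passes its speed limit or range.

### The arm

A 7-joint arm with a two-finger parallel gripper is mounted at the origin on a cart in front of the work surface, level with it; the furniture and walls round the work are solid. World frame = base frame: x ahead of the robot, y to its left, z up, the work surface at z = 0. Lengths are in mm, angles in rad, forces in N, time in s.
With the tool pointing down it reaches from about 400 to 875 mm from the base axis. Payload 19.3 kg.
Tool frame: the origin (TCP) lies at the very end of the fingers, on their centre line; the grasp point (between the pads) lies 19 mm behind it (grip_point_offset is the z of the grasp point in the tool frame, in mm); z points along the fingers, y is the line along which they close (so a half turn about z gives the same grasp; the last joint's range is limited). The gripper opens to 85 mm and grips with 20 to 120 N. Pads are 22 mm wide; open, the fingers measure 114 mm over their backs; the gripper's body (76 mm by 85 mm) begins 54 mm behind the grasp point. The pads swing forward as they close: fully open they stand 13 mm farther back than shut.
Start: joints at [-1.182, 0.521, -0.036, 1.599, 0.021, 1.021, -0.113], TCP at [276.812, 560.348, 231.291] pointing down, gripper open.
Joint ranges: [-2.91, 2.91], [-0.3, 2.13], [-1.5, 1.42], [0.17, 2.43], [-1.26, 4.41], [0.16, 1.93], [-2.52, 2.52]. Speed limits (rad/s): [1.89, 1.89, 2.39, 2.39, 3.01, 3.01, 3.01].

### API

Orientations are given as a 3x3 rotation matrix whose columns are the frame's x, y, z axes.
In Python, from workcell import movep, movel, goto_joints, open_gripper, clamp, wait, inverse_kinematics, read_state, camera, PlanningError, finish_job, grip_point_offset gives the robot as it stands. Calls block until the motion is done:
- movep(position, orientation): joint-space move of the TCP to a pose.
- movel(position, frame=None, max_speed=150, guard=None): straight line of the TCP; frame=None keeps the orientation; max_speed is the mean speed in mm/s. With guard (N) it stops when the force on the tool has changed by that much, and returns True; else False.
- goto_joints(angles): joint-space move.
- open_gripper() and clamp(): open the fingers fully, or close them until they stop; the grip force is fixed at half the most.
- wait(seconds).
- inverse_kinematics(position, orientation): joint angles nearest the present ones, or None.
- read_state(): the state.
- camera(name): name is "scene" or "top" or "wrist"; returns a dict with "image" (400x640x3 uint8, blue, green, red), "range_z" (400x640 float32, mm along the optical axis (not along the pixel's ray), 0 where there is no reading), "fx", "fy", "cx", "cy" (pixels), "cam_to_world" (4x4, takes a point from camera to world coordinates). Camera axes: x right, y up, looking along -z (the intrinsics and any distortion apply to the point x, -y, -z); pixel columns grow to the right and rows downward; lengths in mm; the calibration is good to about 2 mm. The wrist camera is an equidistant fisheye: a pixel r from the principal point sees the ray r / f radians off the axis. A picture is of the moment at which its call begins.
A pose or a line that the arm cannot do raises PlanningError and nothing moves.
- finish_job(): hands the job in; it is judged then, once.
The state is a dict: "time": time; "qpos": joint angles; "qvel": joint speeds; "joint_efforts": joint torques, N m; "eef_pos": TCP position; "tool_rot": TCP orientation; "ft_force": force on the tool from outside, world axes, zero at the start; "torque": the same for the moment, N m; "finger_gap": finger opening in mm; "gripper_force": force on a finger pad.
Only numpy, scipy, OpenCV 4.12 (cv2) and the standard library are available. Lean on these libraries where they do the work, as an engineer would, in place of code of your own. Each camera call takes 0.05 s, during which the arm holds its last target. There are 200 camera calls.

## Working session

There is one attempt and no reset: what is moved stays moved. The work goes in short steps, each a Python script; the robot and the scene stay as the last script left them, time stands still between calls to the robot, and variables do not carry over. Pictures are saved under pics/ and viewed, at most 10 in all, crops included, and the job is handed in when it is done.

```bash
mkdir -p pics; ls; python3 - <<'E'
from workcell import *
import cv2,numpy as np
for n in("top","scene"):
    c=camera(n); cv2.imwrite(f"pics/{n}0.png",c["image"]); np.savez(f"{n}0.npz",**c)
    print(n,c["fx"],c["cx"],c["cy"],np.round(c["cam_to_world"],3).tolist())
s=read_state(); print(s, grip_point_offset)
E
```

```text
pics
top 373.0714076794491 318.0143867211656 198.1034293359782 [[0.004, 0.998, -0.061, 421.104], [-1.0, 0.004, 0.007, 6.607], [0.008, 0.061, 0.998, 1398.714], [0.0, 0.0, 0.0, 1.0]]
scene 472.6806489137826 319.42739505824886 205.1739924026648 [[0.41, 0.547, -0.729, -1026.222], [-0.912, 0.258, -0.319, -677.163], [0.014, 0.796, 0.605, 1372.0], [0.0, 0.0, 0.0, 1.0]]
{'time': 0.1, 'qpos': array([-1.18220768,  0.52197975, -0.03631877,  1.59991784,  0.0211862 ,
        1.02107391, -0.11281033]), 'qvel': array([-1.26433685e-03,  2.79360895e-04,  2.69478747e-04, -1.97556676e-03,
       -1.01642588e-05, -3.72318756e-04,  2.01540964e-03]), 'joint_efforts': array([ 4.32450674e-03, -9.28476763e+01,  1.98422112e+00, -3.70523071e+01,
        1.80835737e-02,  5.49044998e-03, -3.50237428e-05]), 'eef_pos': array([276.69441146, 560.10264039, 230.77945529]), 'tool_rot': array([[-8.96573406e-01,  4.42894998e-01, -3.85731693e-04],
       [ 4.42895162e-01,  8.96572939e-01, -9.16618619e-04],
       [-6.01292040e-05, -9.92654577e-04, -9.99999506e-01]]), 'ft_force': array([ 0.95879262,  0.47262687, -0.44002729]), 'torque': array([ 0.01452732,  0.00334249, -0.00198697]), 'gripper_force': 0.0, 'finger_gap': 85.31717101659426} -18.700000000000003
```

View pics/top0.png

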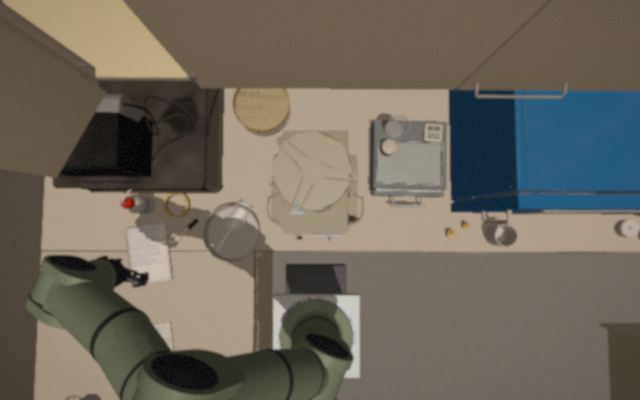

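View pics/scene0.png

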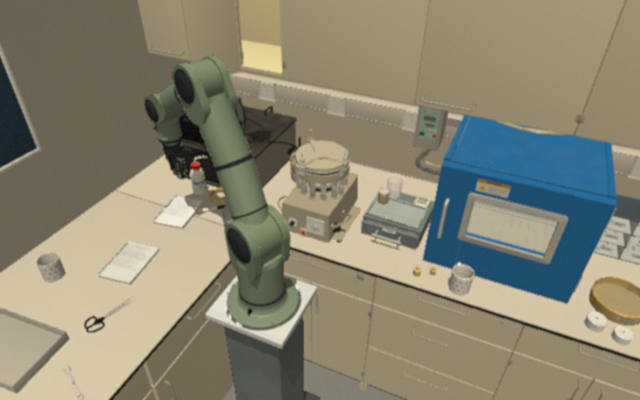

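The top view shows the drawer unit around (408,158), its handle around (406,203), and the shaker around (312,185). The jar is at about (395,125), and there are more small items on the tray at (388,148) and (433,131). The brass weights are at (450,233) and (465,226).

```bash
cat > h.py <<'E'
import numpy as np,cv2
from workcell import *
def cloud(c,fish=False):
    v,u=np.mgrid[0:400,0:640].astype(float); x=(u-c["cx"])/c["fx"]; y=(v-c["cy"])/c["fy"]
    if fish:
        r=np.hypot(x,y)+1e-9; s=np.tan(np.minimum(r,1.45))/r; x,y=x*s,y*s
    d=c["range_z"].astype(float)
    P=np.stack([x*d,-y*d,-d,np.ones_like(d)],-1)@np.asarray(c["cam_to_world"]).T
    P=P[...,:3]; P[d<=0]=np.nan
    return P
E
python3 - <<'E'
from h import *
c=dict(np.load("top0.npz")); P=cloud(c)
np.set_printoptions(linewidth=250,suppress=True)
print(np.round(P[112:212:4,364:456:4,2]).astype(int))
for u,v in [(372,120),(446,120),(372,195),(446,195),(389,204),(406,203),(423,203),(450,233),(465,226),(388,148),(433,131),(395,125),(312,170),(352,215),(300,237),(358,200),(452,200)]: print(u,v,P[v,u].round())
img=cv2.resize(c["image"][105:245,340:480],None,fx=4,fy=4,interpolation=cv2.INTER_CUBIC)
s=dict(np.load("scene0.npz"))["image"][170:290,340:480]
cv2.imwrite("pics/crop.png",np.hstack([img[:,:],])); 
Z=P[100:245,255:470,2]; Xs=P[100:245,255:470]
m=(Z>150); 
print("shaker",np.nanmin(Xs[m],0),np.nanmax(Xs[m],0))
m=(P[...,2]>78)&(P[...,2]<108); m[:, :364]=0; m[:,449:]=0; m[:110]=0;m[215:]=0
r=cv2.minAreaRect(P[m][:,:2].astype(np.float32)); print(r)
m=(P[...,2]>35)&(P[...,2]<62); m[:, :380]=0; m[:,432:]=0; m[:196]=0;m[212:]=0
print(P[m].round().tolist())
E
```

```text
[[                  -4                   -3                   -1                   -6                   -2                   -1 -9223372036854775808                   -1                    1                    3                    1
                    -4                   -2                    1                   -2                    0                   -2                   -1                    3                   -6                   -3                   -2
                    40]
 [                  -3                    2                   -2                   -3                    5                   -1                   -2                  176                  148                  149                  167
                    -3                   -7                   -2                    2                    0                    4                   -6                    0                   -8                   -3                   -3
                    39]
 [                   3                   -3                   -2                   80                   85              
[... 14580 characters left out ...]
6.0, -366.0, 51.0], [476.0, -369.0, 53.0], [476.0, -372.0, 54.0], [476.0, -376.0, 53.0], [476.0, -380.0, 51.0], [476.0, -383.0, 52.0], [476.0, -387.0, 51.0], [477.0, -393.0, 45.0], [473.0, -320.0, 45.0], [473.0, -324.0, 43.0], [473.0, -326.0, 50.0], [473.0, -330.0, 46.0], [473.0, -333.0, 50.0], [473.0, -338.0, 46.0], [473.0, -340.0, 50.0], [473.0, -345.0, 48.0], [472.0, -347.0, 53.0], [473.0, -352.0, 45.0], [473.0, -355.0, 48.0], [473.0, -359.0, 50.0], [473.0, -362.0, 49.0], [473.0, -365.0, 54.0], [473.0, -370.0, 49.0], [473.0, -373.0, 49.0], [473.0, -377.0, 49.0], [473.0, -381.0, 49.0], [473.0, -384.0, 51.0], [473.0, -389.0, 46.0]]<stdin>:4: RuntimeWarning: invalid value encountered in cast
```

View pics/crop.png

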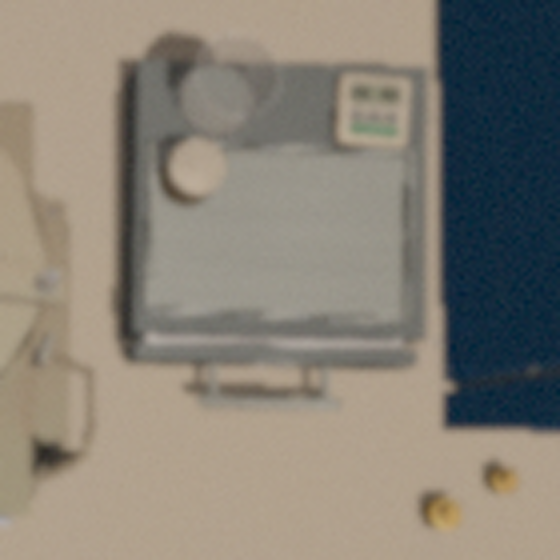

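The crop shows the shut drawer with a nearly square-on unit. The bar handle spans crop (190,395) to (335,400). The sample jar is the beige cap at (195,168), with glassware behind it at (215,90) and a timer at (375,110). I'll fit the unit frame, then go and hook the handle.

```bash
python3 - <<'E'
from h import *
c=dict(np.load("top0.npz")); P=cloud(c)
m=(P[...,2]>40)&(P[...,2]<58)&(P[...,0]<484); m[:, :380]=0; m[:,432:]=0; m[:196]=0;m[212:]=0
H=P[m]; a=np.polyfit(H[:,1],H[:,0],1); print("bar",H.mean(0),H.min(0),H.max(0),a)
# unit edges by top plane 80..92 on rows/cols
ok=(P[...,2]>76)&(P[...,2]<110)
L=[P[v,np.where(ok[v,360:452])[0][0]+360] for v in range(150,188)]
R=[P[v,np.where(ok[v,360:448])[0][-1]+360] for v in range(150,188)]
F=[P[np.where(ok[150:215,u])[0][-1]+150,u] for u in range(380,440)]
for n,A,i,j in(("L",L,0,1),("R",R,0,1),("F",F,1,0)):
    A=np.array(A); print(n,np.polyfit(A[:,i],A[:,j],1),np.median(A,0))
# tray: brightness profile on z=92 plane
g=cv2.cvtColor(c["image"],cv2.COLOR_BGR2GRAY)
print("col408",[(int(P[v,408,0]),int(g[v,408])) for v in range(112,200)])
print("row165",[(int(P[165,u,1]),int(g[165,u])) for u in range(370,448)])
D=lambda y:np.array([[0,1,0],[1,0,0],[0,0,-1.]])
for p in [(277,560,470),(448,-335,470),(448,-335,120),(448,-335,15),(270,-330,15),(630,-330,110),(630,-330,250)]:
    for R in (D(0),-D(0)*[[1,1,-1]]):
        print(p,inverse_kinematics(p,R))
E
```

```text
bar [ 477.81720455 -327.31087692   50.33436072] [ 472.48638062 -392.83911977   42.98781894] [ 483.85459955 -263.51105915   56.56467154] [3.20321853e-02 4.88301687e+02]
L [-8.64351762e-03 -1.96136776e+02] [ 608.00474444 -201.65495704   84.17796285]
R [-1.78761740e-02 -4.47141492e+02] [ 609.16253199 -457.76824354   83.80277231]
F [2.11395534e-02 5.41934419e+02] [ 536.80184316 -327.99884111   82.69463467]Traceback (most recent call last):
  File "<stdin>", line 14, in <module>
ValueError: cannot convert float NaN to integer
```

```bash
python3 - <<'E'
from h import *
c=dict(np.load("top0.npz")); P=cloud(c)
g=cv2.cvtColor(c["image"],cv2.COLOR_BGR2GRAY)
print("col412",[(int(P[v,412,0]),int(g[v,412])) for v in range(112,200) if P[v,412,2]==P[v,412,2]])
print("row165",[(int(P[165,u,1]),int(g[165,u])) for u in range(370,448) if P[165,u,2]==P[165,u,2]])
D=np.array([[0,1,0],[1,0,0],[0,0,-1.]])
for p in [(277,560,470),(448,-335,470),(448,-335,15),(270,-335,15),(630,-330,110),(630,-330,250)]:
    for R in (D,D*[-1,-1,1]):
        q=inverse_kinematics(p,R); print(p,None if q is None else np.round(q,2))
E
```

```text
col412 [(837, 163), (833, 163), (829, 160), (825, 163), (823, 161), (817, 161), (814, 161), (810, 158), (807, 140), (779, 125), (777, 112), (772, 111), (768, 110), (764, 110), (761, 110), (756, 111), (754, 110), (750, 112), (746, 112), (742, 110), (738, 112), (736, 112), (732, 113), (729, 111), (724, 110), (720, 111), (717, 112), (714, 112), (710, 122), (707, 138), (701, 147), (698, 143), (695, 144), (692, 146), (689, 149), (684, 147), (681, 150), (677, 147), (673, 149), (669, 149), (667, 149), (663, 150), (660, 149), (655, 150), (651, 151), (649, 148), (645, 149), (641, 149), (639, 151), (635, 152), (631, 151), (628, 151), (623, 152), (619, 151), (616, 151), (613, 151), (609, 149), (605, 150), (602, 152), (598, 148), (595, 149), (591, 152), (588, 151), (585, 152), (581, 151), (578, 151), (574, 148), (570, 150), (567, 152), (563, 153), (560, 153), (556, 152), (551, 141), (549, 121), (545, 110), (541, 110), (538, 115), (536, 135), (533, 157), (529, 156), (525, 137), (521, 122), (517, 125), (514, 132), (511, 143), (512, 151), (508, 160), (504, 161)]
row165 [(-199, 74), (-200, 55), (-20
[... 1005 characters left out ...]
.4   0.25  1.22 -0.1   1.54 -1.13]
(277, 560, 470) [-0.91  0.42 -0.48  1.19  0.19  1.57  1.79]
(448, -335, 470) [-0.23  0.48  1.24  1.43 -0.45  1.55  0.98]
(448, -335, 470) [-0.23  0.48  1.24  1.43 -0.45  1.55 -2.16]
(448, -335, 15) [ 0.38  0.76  0.22  1.92 -0.32  0.5   0.82]
(448, -335, 15) [-0.09  1.07  1.    1.94 -1.22  0.91 -1.56]
(270, -335, 15) [ 1.06  0.65 -0.39  2.22  0.66  0.38  0.11]
(270, -335, 15) [ 0.19  0.84  0.79  2.26 -1.25  0.59 -1.17]
(630, -330, 110) [ 0.09  0.87  0.55  1.46 -0.51  0.96  0.78]
(630, -330, 110) [-0.16  1.18  1.22  1.47 -1.13  1.29 -1.97]
(630, -330, 250) [-0.05  0.81  0.87  1.35 -0.62  1.26  0.85]
(630, -330, 250) [-0.15  0.98  1.22  1.35 -0.91  1.41 -2.1 ]
```

```bash
cat >> h.py <<'E'
YAW=-0.02
UX=np.array([np.cos(YAW),np.sin(YAW),0]); UY=np.array([-UX[1],UX[0],0])
def Rg(a=0.):  # tool pointing down, closing line (tool y) at angle a from unit's inward x
    y=np.cos(a)*UX+np.sin(a)*UY; z=np.array([0,0,-1.]); return np.stack([np.cross(y,z),y,z],1)
E
python3 - <<'E'
from h import *
s=read_state(); q=inverse_kinematics((277,560,480),s["tool_rot"]); print(np.round(q,2))
goto_joints(q); t=read_state()["time"]; print("t",t)
q=np.array(read_state()["qpos"]); q[0]+=1.76; q[6]-=0.0
goto_joints(q); s=read_state(); print(s["time"],s["eef_pos"],np.round(s["tool_rot"],2).tolist())
for z in (160,15):
  for a in (0,np.pi): 
    qq=inverse_kinematics((448,-335,z),Rg(a)); print(z,a,None if qq is None else np.round(qq,2))
E
```

```text
[-1.2   0.39 -0.02  1.19  0.01  1.57 -0.1 ]
t 1.075
4.4333 [ 498.29369115 -376.63073953  478.28467744] [[0.6, 0.8, -0.0], [0.8, -0.6, 0.0], [-0.0, -0.0, -1.0]]
160 0 [ 0.64  0.51 -0.15  1.84  0.1   0.8   0.43]
160 3.141592653589793 [ 0.27  0.54  0.38  1.86 -0.27  0.8  -2.38]
15 0 [ 0.62  0.74 -0.11  1.9   0.16  0.51  0.38]
15 3.141592653589793 [ 0.34  0.77  0.28  1.92 -0.4   0.51 -2.26]
```

```bash
python3 - <<'E'
from h import *
movep((446,-333,190),Rg(0)); c=camera("wrist"); s=read_state(); print(s["time"],s["eef_pos"],np.round(s["qpos"],2))
cv2.imwrite("pics/w1.png",c["image"]); np.savez("w1.npz",**c)
P=cloud(c,True)
m=(abs(P[...,2]-50)<7)&(P[...,0]>430)&(P[...,0]<495)&(P[...,1]>-400)&(P[...,1]<-260)
H=P[m]; print(len(H),H.mean(0),H.min(0),H.max(0)); print(np.polyfit(H[:,1],H[:,0],1))
m=(abs(P[...,2]-68)<7)&(P[...,0]>495)&(P[...,0]<540)&(P[...,1]>-400)&(P[...,1]<-260)
H=P[m]; print("panel top",len(H),H.mean(0),np.percentile(H,2,0))
E
```

```text
5.6167 [ 446.97370334 -333.5805828   191.07095391] [ 0.64  0.46 -0.15  1.82  0.09  0.86  0.43]
1642 [ 480.72250888 -325.85672142   49.95123395] [ 473.97925105 -393.31148761   44.54999918] [ 494.98880848 -264.39072131   53.12288475]
[1.57393832e-02 4.85851293e+02]
panel top 3473 [ 523.54817057 -325.99150003   69.37969928] [ 513.59711688 -395.93212019   61.35684731]
```

View pics/w1.png

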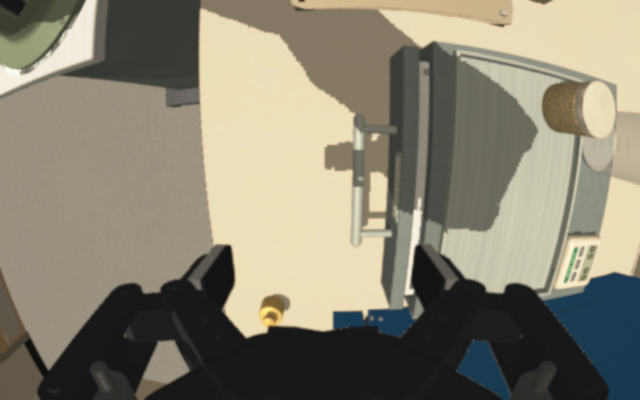

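The fisheye view confirms the bar at about (358,180) and the panel at about (405,180). Bar x is about 478 and panel x about 513.5, which agrees with the 35 mm offset. Next I'll hook the bar and pull.

```bash
python3 - <<'E'
from h import *
print(movel((448,-333,70),max_speed=250,guard=15), movel((448,-333,15),max_speed=120,guard=10))
p=np.array([448,-333,15.])
print(movel(p-150*UX,max_speed=150,guard=20))
print(movel(p-205*UX,max_speed=40,guard=12)); s=read_state(); print(s["time"],s["eef_pos"],s["ft_force"])
e=s["eef_pos"]
movel(e+3*UX,max_speed=60); movel(e+3*UX+[0,0,100],max_speed=250)
movep((420,-350,300),Rg(0)); c=camera("wrist"); s=read_state(); print(s["time"],s["eef_pos"])
cv2.imwrite("pics/w2.png",c["image"]); np.savez("w2.npz",**c)
E
```

```text
False True
False
True
8.7 [ 269.28513815 -329.60933643   15.06537468] [ 4.11356703 -1.10603342  1.82026209]
10.4917 [ 418.71056154 -349.92098391  298.10335349]
```

View pics/w2.png

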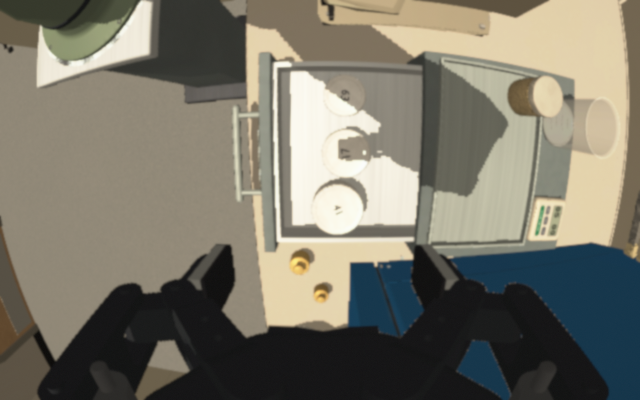

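The drawer is open with three tins in it: small at (345,95), medium at (348,152) and large at (338,209). Now I'll locate them from the depth.

```bash
cat >> h.py <<'E'
def tins(c):
    P=cloud(c,True); out=[]
    for n,D,h in (("large",68,38),("medium",62,34),("small",54,30)):
        out.append((n,D,h))
    return P
E
python3 - <<'E'
from h import *
c=dict(np.load("w2.npz")); P=cloud(c,True); Z=P[...,2]
np.set_printoptions(suppress=True,linewidth=220)
print(np.round(P[150,230:440:6]).tolist())
sub=(P[...,0]>300)&(P[...,0]<530)&(P[...,1]>-440)&(P[...,1]<-215)
for n,(u,v),D,h in (("small",(345,95),54,30),("medium",(348,150),62,34),("large",(338,209),68,38)):
    zt=22+h; m=(abs(Z-zt)<7)&(np.hypot(P[...,0]-P[v,u,0],P[...,1]-P[v,u,1])<D*0.75)
    m=cv2.morphologyEx(m.astype(np.uint8),cv2.MORPH_OPEN,np.ones((3,3)))
    _,lab=cv2.connectedComponents(m); m=lab==lab[v,u]; H=P[m].astype(np.float32)
    (cx,cy),r=cv2.minEnclosingCircle(H[:,:2]); print(n,P[v,u].round(),len(H),"med z",np.median(H[:,2]),"circ",cx,cy,2*r,"mean",H[:,:2].mean(0),np.percentile(H[:,:2],[1,99],axis=0).round().tolist())
m=sub&(abs(Z-22)<6); print("floor",np.percentile(P[m],[1,50,99],axis=0).round(1).tolist())
m=(abs(Z-63)<5)&(P[...,0]>300)&(P[...,0]<530)&(P[...,1]>-460)&(P[...,1]<-205); 
for a,b in((-235,-205),(-460,-430)):
    w=P[m&(P[...,1]>a)&(P[...,1]<b)]; print("wall",len(w),np.percentile(w,[2,50,98],axis=0).round(1).tolist())
E
```

```text
[[-1.0, -403.0, -908.0], [307.0, -320.0, 52.0], [57.0, -406.0, -903.0], [84.0, -407.0, -906.0], [319.0, -326.0, -2.0], [343.0, -319.0, 71.0], [351.0, -320.0, 70.0], [358.0, -320.0, 68.0], [362.0, -322.0, 49.0], [366.0, -325.0, 22.0], [374.0, -325.0, 21.0], [382.0, -326.0, 20.0], [391.0, -326.0, 21.0], [399.0, -326.0, 20.0], [407.0, -326.0, 20.0], [415.0, -326.0, 22.0], [423.0, -323.0, 55.0], [430.0, -324.0, 53.0], [438.0, -324.0, 53.0], [445.0, -324.0, 55.0], [453.0, -324.0, 54.0], [460.0, -324.0, 54.0], [468.0, -324.0, 53.0], [475.0, -324.0, 55.0], [489.0, -327.0, 21.0], [497.0, -327.0, 20.0], [505.0, -327.0, 21.0], [514.0, -327.0, 22.0], [523.0, -327.0, 20.0], [531.0, -327.0, 20.0], [540.0, -327.0, 21.0], [549.0, -327.0, 20.0], [538.0, -321.0, 81.0], [545.0, -320.0, 84.0], [553.0, -320.0, 83.0]]Traceback (most recent call last):
  File "<stdin>", line 10, in <module>
cv2.error: OpenCV(4.12.0) /io/opencv/modules/imgproc/src/shapedescr.cpp:201: error: (-215:Assertion failed) count >= 0 && (depth == CV_32F || depth == CV_32S) in function 'minEnclosingCircle'
```

```bash
sed -i '/^def tins/,$d' h.py; cat >> h.py <<'E'
TINS={"small":(54,30),"medium":(62,34),"large":(68,38)}
def tin(P,n,xy,z0=22):
    D,h=TINS[n]; m=(abs(P[...,2]-z0-h)<6)&(np.hypot(P[...,0]-xy[0],P[...,1]-xy[1])<D*0.8)
    m=cv2.morphologyEx(m.astype(np.uint8),cv2.MORPH_OPEN,np.ones((3,3)))
    k,lab,st,_=cv2.connectedComponentsWithStats(m)
    if k<2: return None
    H=P[lab==1+np.argmax(st[1:,4])].astype(np.float32)
    (x,y),r=cv2.minEnclosingCircle(H[:,:2]); lo,hi=np.percentile(H[:,:2],[1,99],axis=0)
    return np.array([x,y]),2*r,float(np.median(H[:,2])),len(H),((lo+hi)/2).round(1),(hi-lo).round(1)
E
python3 - <<'E'
from h import *
c=dict(np.load("w2.npz")); P=cloud(c,True); Z=P[...,2]
for n,(u,v) in (("small",(345,95)),("medium",(348,150)),("large",(338,209))):
    print(n,P[v,u].round(),tin(P,n,np.nanmedian(P[v-4:v+5,u-4:u+5,:2].reshape(-1,2),0)))
sub=(P[...,0]>355)&(P[...,0]<530)&(P[...,1]>-450)&(P[...,1]<-210)
m=sub&(abs(Z-22)<6); print("floor",np.percentile(P[m],[1,50,99],axis=0).round(1).tolist())
m=(abs(Z-63)<5)&(P[...,0]>370)&(P[...,0]<520)
for a,b in((-240,-195),(-470,-420)):
    w=P[m&(P[...,1]>a)&(P[...,1]<b)]; print("wall",len(w),np.percentile(w,[2,50,98],axis=0).round(1).tolist())
E
```

```text
Traceback (most recent call last):
  File "h.py", line 22, in tin
    (x,y),r=cv2.minEnclosingCircle(H[:,:2]); lo,hi=np.percentile(H[:,:2],[1,99],axis=0)
            ~~~~~~~~~~~~~~~~~~~~~~^^^^^^^^^
cv2.error: OpenCV(4.12.0) /io/opencv/modules/imgproc/src/shapedescr.cpp:201: error: (-215:Assertion failed) count >= 0 && (depth == CV_32F || depth == CV_32S) in function 'minEnclosingCircle'
```

Only a memory-layout problem: the array slice isn't contiguous.

```bash
sed -i 's/minEnclosingCircle(H\[:,:2\])/minEnclosingCircle(H[:,:2].copy())/' h.py
python3 - <<'E'
from h import *
c=dict(np.load("w2.npz")); P=cloud(c,True); Z=P[...,2]
for n,(u,v) in (("small",(345,95)),("medium",(348,150)),("large",(338,209))):
    print(n,P[v,u].round(),tin(P,n,np.nanmedian(P[v-4:v+5,u-4:u+5,:2].reshape(-1,2),0)))
sub=(P[...,0]>355)&(P[...,0]<530)&(P[...,1]>-450)&(P[...,1]<-210)
m=sub&(abs(Z-22)<6); print("floor",np.percentile(P[m],[1,50,99],axis=0).round(1).tolist())
m=(abs(Z-63)<5)&(P[...,0]>370)&(P[...,0]<520)
for a,b in((-240,-195),(-470,-420)):
    w=P[m&(P[...,1]>a)&(P[...,1]<b)]; print("wall",len(w),np.percentile(w,[2,50,98],axis=0).round(1).tolist())
E
```

```text
small [ 448. -255.   51.] (array([ 447.09457397, -254.51705933]), 54.809173583984375, 49.83320617675781, 1436, array([ 446.7, -254.5]), array([49.9, 50.7]))
medium [ 450. -324.   54.] (array([ 447.55834961, -327.70959473]), 62.29819107055664, 53.815093994140625, 1844, array([ 447.3, -327.1]), array([56.6, 56.9]))
large [ 437. -399.   58.] (array([ 436.1980896, -400.0473938]), 68.77654266357422, 57.742469787597656, 2052, array([ 435.6, -399.9]), array([62.3, 63.1]))
floor [[362.9, -436.9, 18.9], [442.0, -314.8, 20.8], [528.8, -219.3, 26.6]]
wall 717 [[373.0, -220.4, 58.4], [444.3, -216.6, 61.6], [516.7, -212.2, 63.5]]
wall 671 [[373.5, -443.0, 58.1], [439.2, -438.5, 61.4], [515.9, -422.0, 63.3]]
```

All three match the expected diameters and top heights. I'll grasp along x, starting with the large tin, and weigh it.

```bash
cat >> h.py <<'E'
SLOTS=[(605,-390),(605,-310)]
def fz(n=8):
    v=[]
    for _ in range(n): v.append(read_state()["ft_force"][2]); wait(0.03)
    return np.mean(v),np.std(v)
def log(s=""):
    r=read_state(); print(f"{r['time']:.2f} {s} eef {r['eef_pos'].round(1)} gap {r['finger_gap']:.1f} gf {r['gripper_force']:.1f} ft {r['ft_force'].round(2)}")
def pick(xy):
    x,y=xy
    movep((x,y,110),Rg(0)); wait(0.15); b=fz(); 
    print("down",movel((x,y,22),max_speed=150,guard=10)); log("at tin"); clamp(); log("clamped")
    movel((x,y,62),max_speed=80); wait(0.3); a=fz(); log("lifted")
    print("fz before",b,"after",a,"weight g",(b[0]-a[0])/9.81*1000); return (b[0]-a[0])/9.81*1000
def putback(xy,z=23):
    x,y=xy; print("back",movel((x,y,z+7),max_speed=100),movel((x,y,z-3),max_speed=25,guard=3)); log("down"); open_gripper(); movel((x,y,110),max_speed=200)
def totray(xy,slot):
    x,y=xy; movel((x,y,122),max_speed=150); movel((*slot,122),max_speed=180)
    movel((*slot,95),max_speed=100); print("tray",movel((*slot,83),max_speed=25,guard=3)); log("down"); open_gripper(); movel((*slot,150),max_speed=200)
E
python3 - <<'E'
from h import *
print(pick((436,-400)))
E
```

```text
down False
12.45 at tin eef [ 436.4 -400.2   22.6] gap 85.6 gf 0.0 ft [0.21 0.53 0.76]
12.78 clamped eef [ 436.9 -400.5   23.5] gap 66.6 gf 64.8 ft [-0.03  2.31 11.32]
14.00 lifted eef [ 436.  -400.    61.9] gap 66.5 gf 67.4 ft [ 0.28  0.04 -2.43]
fz before (np.float64(-0.03929064829133755), np.float64(0.657036550660676)) after (np.float64(-2.794084878055484), np.float64(0.4659665289105755)) weight g 280.8149061941026
280.8149061941026
```

The large tin is filled, at about 280 g. It goes to the tray, then I'll take the medium one.

```bash
python3 - <<'E'
from h import *
totray((436,-400),SLOTS[0]); log("placed")
movel((447.5,-360,150),max_speed=300); w=pick((447.5,-327.5))
if w>150: totray((447.5,-327.5),SLOTS[1])
elif w<100: putback((447.5,-327.5))
log()
c=camera("wrist"); cv2.imwrite("pics/w3.png",c["image"]); np.savez("w3.npz",**c)
E
```

```text
tray True
16.43 down eef [ 605.4 -390.3   88.7] gap 66.5 gf 68.5 ft [-1.92  0.81 10.37]
17.22 placed eef [ 605.2 -390.1  150.8] gap 85.3 gf 0.0 ft [-0.19  0.88 -0.44]
down False
19.38 at tin eef [ 447.9 -327.7   22.6] gap 85.0 gf 0.0 ft [0.3  0.42 0.11]
19.75 clamped eef [ 448.4 -327.9   23.4] gap 60.8 gf 62.2 ft [ 0.32  1.99 12.49]
20.97 lifted eef [ 447.4 -327.5   61.9] gap 60.0 gf 64.6 ft [-0.21 -0.55 -1.09]
fz before (np.float64(0.07620559205361552), np.float64(0.4071948376806124)) after (np.float64(-0.28330911716554763), np.float64(0.7249228623808444)) weight g 36.64777871754976
back False True
21.78 down eef [ 448.5 -327.8   23.4] gap 60.1 gf 65.2 ft [ 1.   -0.31  9.03]
22.74  eef [ 447.5 -327.6  110.3] gap 85.3 gf 0.0 ft [-0.24 -0.05 -0.73]
```

View pics/w3.png

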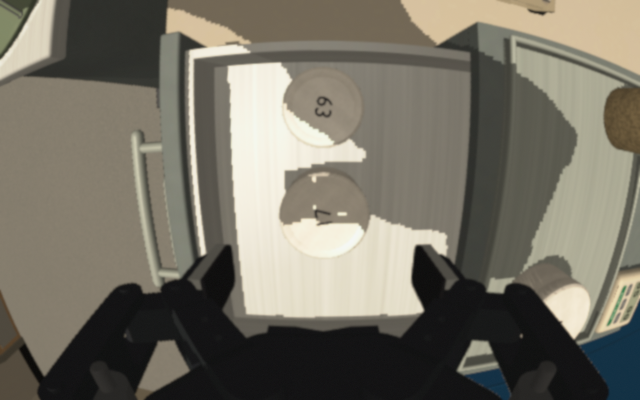

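The medium tin is empty and back upright at (323,214). The large tin stands on the tray at (560,298). Next is the small tin at (322,107).

```bash
python3 - <<'E'
from h import *
c=dict(np.load("w3.npz")); P=cloud(c,True)
t=tin(P,"small",(447,-254.5)); print(t, tin(P,"medium",(447,-327))); 
m=(abs(P[...,2]-50)<6)&(P[...,0]>280)&(P[...,0]<325)&(P[...,1]>-385)&(P[...,1]<-270); print("bar",np.percentile(P[m],[2,50,98],axis=0).round(1).tolist())
xy=tuple((t[0]+[447,-254.5])/2); w=pick(xy)
if w>150: totray(xy,SLOTS[1])
elif w<100: putback(xy)
log(); 
for a in(0,np.pi/2,-np.pi/2):
    q=inverse_kinematics((258,-328,30),Rg(a)); print(a,None if q is None else q.round(2))
E
```

```text
(array([ 448.83679199, -254.56802368]), 54.3416633605957, 49.78683090209961, 5254, array([ 448.9, -254.6]), array([49.7, 49.7])) (array([ 448.36898804, -327.83837891]), 62.55742645263672, 53.78300476074219, 6151, array([ 448.2, -327.2]), array([56.8, 57.6]))
bar [[304.9, -381.8, 44.8], [311.8, -322.4, 49.9], [323.3, -271.5, 52.0]]
down False
24.33 at tin eef [ 448.2 -254.6   22.5] gap 85.5 gf 0.0 ft [0.45 0.71 0.84]
24.76 clamped eef [ 448.7 -254.8   23.1] gap 52.0 gf 60.2 ft [-0.85  0.95 12.87]
25.98 lifted eef [ 447.9 -254.5   61.9] gap 52.1 gf 63.1 ft [ 0.1  -0.14 -3.24]
fz before (np.float64(-0.22572415007552968), np.float64(0.2969608071041724)) after (np.float64(-3.0345612156093575), np.float64(0.4107687412023443)) weight g 286.3238598913178
tray True
28.39 down eef [ 605.4 -310.2   88.2] gap 52.3 gf 64.2 ft [-2.98  0.72  9.75]
29.29  eef [ 605.1 -310.1  150.6] gap 85.2 gf 0.0 ft [ 0.01 -0.43 -0.17]
0 [ 0.88  0.59 -0.15  2.26  0.27  0.31  0.48]
1.5707963267948966 [ 1.1   0.61 -0.43  2.25  0.66  0.4   1.67]
-1.5707963267948966 [ 0.7   0.59  0.08  2.27 -0.17  0.29 -0.67]
```

The small tin is filled (286 g) and is on the tray. Now I'll push the drawer shut with the closed fingers against the bar.

```bash
python3 - <<'E'
from h import *
movel((400,-320,160),max_speed=250); clamp(); movep((262,-328,110),Rg(0)); print(movel((262,-328,30),max_speed=120,guard=10))
p=np.array([262,-328,30.])
print(movel(p+40*UX,max_speed=50,guard=15)); log()
print(movel(p+180*UX,max_speed=90,guard=20)); log()
print(movel(p+235*UX,max_speed=25,guard=15)); log("shut")
e=read_state()["eef_pos"]; wait(0.2); log()
movel(e-30*UX,max_speed=80); movel(e-30*UX+[0,0,170],max_speed=200); movep((450,-340,300),Rg(0))
c=camera("wrist"); cv2.imwrite("pics/w4.png",c["image"]); np.savez("w4.npz",**c); log()
P=cloud(c,True)
m=(abs(P[...,2]-50)<6)&(P[...,0]>460)&(P[...,0]<495)&(P[...,1]>-385)&(P[...,1]<-270); print("bar",np.percentile(P[m],[2,50,98],axis=0).round(1).tolist())
print(tin(P,"large",SLOTS[0],87),tin(P,"small",SLOTS[1],87))
E
```

```text
False
False
33.44  eef [ 301.8 -328.8   30. ] gap -0.0 gf 0.0 ft [ 0.35 -0.2  -0.69]
False
35.15  eef [ 441.7 -331.7   30.1] gap -0.0 gf 0.0 ft [-0.42  0.11 -0.29]
True
36.37 shut eef [ 469.  -332.1   29.4] gap -0.2 gf 1.2 ft [-1.79  0.14  2.37]
36.57  eef [ 469.1 -332.1   29.4] gap 0.2 gf 1.0 ft [-2.27  0.84  0.52]
38.63  eef [ 449.6 -339.7  298.7] gap -0.4 gf 0.0 ft [-0.23  0.28 -0.83]
bar [[482.5, -382.6, 46.5], [487.7, -325.1, 50.5], [494.3, -271.5, 52.5]]
(array([ 604.86242676, -389.47460938]), 68.99555969238281, 122.82954406738281, 2242, array([ 604., -389.]), array([63.7, 62.8])) (array([ 604.71630859, -309.85397339]), 54.53983688354492, 114.87086486816406, 1540, array([ 604. , -309.5]), array([49.8, 49.8]))
```

View pics/w4.png

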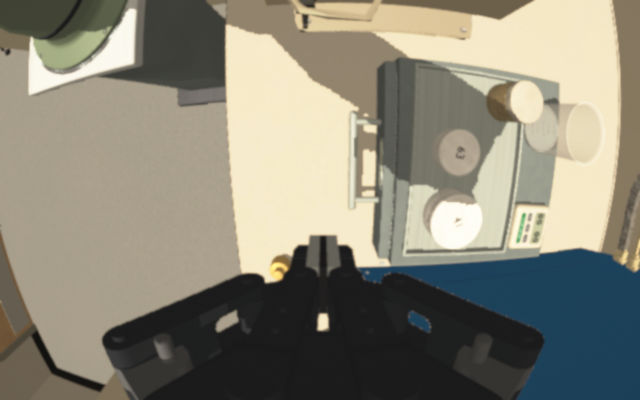

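The drawer looks shut, with the large tin at (453,218) and the small tin at (459,152) upright on the tray. I'll press once more to make sure it is seated.

```bash
python3 - <<'E'
from h import *
movep((445,-331.5,120),Rg(0)); movel((445,-331.5,30),max_speed=120,guard=10)
p=np.array([445,-331.5,30.])
print(movel(p+40*UX,max_speed=25,guard=28)); log("press"); wait(0.1); log()
e=read_state()["eef_pos"]
movel(e-25*UX,max_speed=80); movel(e-25*UX+[0,0,170],max_speed=200); movep((450,-340,300),Rg(0))
P=cloud(camera("wrist"),True); log()
m=(abs(P[...,2]-50)<6)&(P[...,0]>460)&(P[...,0]<495)&(P[...,1]>-385)&(P[...,1]<-270); print("bar",np.percentile(P[m],[2,50,98],axis=0).round(1).tolist())
E
```

```text
True
41.34 press eef [ 469.  -331.9   29.2] gap -0.0 gf 1.4 ft [-3.19 -0.15  2.67]
41.44  eef [ 469.  -331.9   29.2] gap 0.3 gf 1.5 ft [-2.73 -0.45  2.87]
43.45  eef [ 449.6 -339.7  298.7] gap -0.0 gf 0.0 ft [-0.99 -0.32 -0.13]
bar [[482.5, -382.7, 46.5], [487.7, -325.2, 50.4], [494.2, -271.5, 52.5]]
```

The press stopped at the same hard stop (x = 469.0) and the bar did not move, so the drawer is fully shut.

```bash
python3 -c "
from workcell import *
print(finish_job())"
```

```text
the job is handed in; nothing more can be done
None
```

The large (about 281 g) and small (about 286 g) tins weighed as filled and stand upright on the tray; the medium (about 37 g) weighed as empty and is back in the drawer, which is pushed fully shut, and the job was handed in at about 43.5 s.

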